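Sort plunger valves onto the peg stands

TASK

Sort the four copper plunger valves onto the two peg stands: the two whose plungers are pulled out go on the red-footed peg, the two whose plungers are pushed in on the blue-footed peg. Thread them over the pegs, on each peg the large valve first, down flat on the foot, and the small one flat on top of it. Leave the brass coupling, the handwheel and the neck plug where they are.

Things in the scene. Friction and masses are not known exactly. Their poses are not given: they have to be found in the camera images.
- large_out: Large copper valve, plunger pulled out: flat copper ring 58 mm across, 24 mm high, open vertical hole 26 mm; on its +x side a steel gland block 18 mm wide, 10 mm long, then the plunger's black knob, 16 mm across, 7 mm long: clear of the gland on a bare yellow stem 22 mm long; knob's end 68 mm from the ring's axis. Plunger locked, does not slide. Loose. Origin: centre of the ring's underside, z up.
- large_in: Large copper valve, plunger pushed in: flat copper ring 58 mm across, 24 mm high, open vertical hole 26 mm; on its +x side a steel gland block 18 mm wide, 10 mm long, then the plunger's black knob, 16 mm across, 7 mm long: right against the gland, no stem seen; knob's end 46 mm from the ring's axis. Plunger locked, does not slide. Loose. Origin: centre of the ring's underside, z up.
- small_out: Small copper valve, plunger pulled out: flat copper ring 40 mm across, 20 mm high, open vertical hole 26 mm; on its +x side a steel gland block 18 mm wide, 9 mm long, then the plunger's black knob, 16 mm across, 7 mm long: clear of the gland on a bare yellow stem 22 mm long; knob's end 58 mm from the ring's axis. Plunger locked, does not slide. Loose. Origin: centre of the ring's underside, z up.
- small_in: Small copper valve, plunger pushed in: flat copper ring 40 mm across, 20 mm high, open vertical hole 26 mm; on its +x side a steel gland block 18 mm wide, 9 mm long, then the plunger's black knob, 16 mm across, 7 mm long: right against the gland, no stem seen; knob's end 36 mm from the ring's axis. Plunger locked, does not slide. Loose. Origin: centre of the ring's underside, z up.
- red_peg: Peg stand with a red round foot 76 mm across and 6 mm thick, fixed to the bench; from its middle rises a steel peg 10 mm thick whose tip is 62 mm above the bench. Origin: centre of the foot's underside, on the bench; z up along the peg.
- blue_peg: Peg stand with a blue round foot 76 mm across and 6 mm thick, fixed to the bench; from its middle rises a steel peg 10 mm thick whose tip is 62 mm above the bench. Origin: centre of the foot's underside, on the bench; z up along the peg.
- coupling: Brass bayonet coupling half, a bystander: brass ring 46 mm across, 30 mm high, hole 30 mm, two small lugs reaching 32 mm from the axis along +y and -y. Loose. Origin: centre of the underside.
- handwheel: Black valve handwheel, a bystander: 88 mm across, hub 22 mm high, lying flat. Loose. Origin: centre of the underside.
- neck_plug: Frosted whitish dewar neck plug, a bystander: stepped round plug 76 mm across, 66 mm high with its top knob, standing upright. Loose. Origin: centre of the underside.
Things that resemble listed ones, but are neither listed nor needed, are in the scene too. What is shaped like the small_out but purple is not meant.

How it is judged:
By the outcome, as a careful person would: the job done as asked, in the order asked, and still so for the second after the job is handed in, with the robot touching nothing.
It also fails if it takes over 112 s, if anything falls off the work surface, if the arm or the gripper's body presses on something with over 40 N, if the wrist force passes 120 N, or if a joint passes its speed limit or range.

ROBOT

A 6-joint arm with a two-finger parallel gripper is mounted at the origin on the work surface. World frame = base frame: x ahead of the robot, y to its left, z up, the work surface at z = 0. Lengths are in m, angles in rad, forces in N, time in s.
With the tool pointing down it reaches from about 0.35 to 0.775 m from the base axis. Payload 7.3 kg.
Tool frame: the origin (TCP) lies midway between the tips of the shut fingers; the grasp point (between the pads) lies grasp_offset behind it (grasp_offset is the distance from the TCP to the grasp point, in m); z points along the fingers, y is the line along which they close (so a half turn about z gives the same grasp; the last joint's range is limited). The gripper opens to 92 mm and grips with 3 to 60 N. Pads are 19 mm wide; open, the fingers measure 130 mm over their backs; the gripper's body (75 mm by 190 mm) begins 47 mm behind the grasp point.
Start: joints at [0.971, 0.342, 1.524, -0, 1.275, -0.146], TCP at [0.23, 0.472, 0.227] pointing down, gripper open.
Joint ranges: [-2.53, 2.53], [-0.77, 2.02], [0.04, 2.7], [-1, 4.14], [0.28, 2.66], [-3.11, 3.11]. Speed limits (rad/s): [2.57, 2.57, 3.14, 3.14, 3.14, 3.14].

INTERFACE

Orientations are given as [roll, pitch, yaw] about the fixed x, y, z axes, in that order (R = Rz(yaw) Ry(pitch) Rx(roll)).
In Python, from cell import * gives the robot as it stands.
- The arm moves only by the tool step_arm, never from a script. Its argument "plan" is a list of rows, each a list of 5 numbers: the closure, from -1 (fully open) to 1 (shut), then the shift along the tool's x, y, z in m, then the turn about the tool's z in rad. In form: [[hand, x, y, z, twist], ...]. A call has 1 to 20 rows; each row is the pose to reach, as a shift and turn from the pose commanded when the call began, along the tool's axes at that moment; what a row does not reach only later rows make up. A row lasts 1/8 s, in which the tool goes at most 62.5 mm and 10.7 degrees, less where a joint would pass 70% of its speed; a pose out of reach is approached as far as the arm can. A call with a gripper value outside its range is refused whole. The fingers move at their own pace and stop on an object; "grip_force" is the grip in N (left out, the last holds). Time passes only in rows, so rows that repeat a pose let the fingers close. It gives the time, the measured TCP pose, the force, the opening and the grip force at its end, in the units of the state.
- observe(): the state, without advancing time (a new reading comes with each control period).
- read_camera(name): name is "scene" or "top" or "wrist"; returns a dict with "img" (480x640x3 uint8, red, green, blue), "range_z" (480x640 float32, m along the optical axis (not along the pixel's ray), 0 where there is no reading), "fx", "fy", "cx", "cy" (pixels), "R" (3x3) and "t" (3): a world point X has camera coordinates R X + t; the wrist camera has in their place "T_tool_cam" (4x4, takes a point from camera to tool coordinates, whose origin is the TCP and whose axes are the flange's). Camera axes: x right, y down, z forward; pixel columns grow to the right and rows downward; lengths in m; the calibration is good to about 2 mm. A picture is of the moment at which its call begins: read the wrist's pose just before it.
- hand_in(): hands the job in; it is judged then, once.
The state is a dict: "time": time; "qpos": joint angles; "qvel": joint speeds; "joint_efforts": joint torques, N m; "tool_pos": TCP position; "tool_rot": TCP orientation; "contact_force": force on the tool from outside, world axes, zero at the start; "torque": the same for the moment, N m; "opening": finger opening in m; "grip_force": force on a finger pad.
Only numpy, scipy, OpenCV 4.12 (cv2) and the standard library are available. Lean on these libraries where they do the work, as an engineer would, in place of code of your own. Each camera call takes 0.05 s, during which the arm holds its last target. There are 200 camera calls.

## Working session

There is one attempt and no reset: what is moved stays moved. The work goes in short steps, Python scripts to look and compute and a tool call to move; the robot and the scene stay as the last step left them, time stands still between calls to the robot, and variables do not carry over. Pictures are saved under pics/ and viewed, at most 14 in all, crops included, and the job is handed in when it is done.

Besides the shell and the picture viewer there is one more tool, called after "Call:" as a command line: name --pt "numbers of a row" for each row, then --argument value for the rest. step_arm: Moves the arm, as the interface text tells. Its arguments: {"type":"object","properties":{"plan":{"type":"array","items":{"type":"array","items":{"type":"number"}}},"grip_force":{"type":"number"}},"required":["plan"]}

```bash
mkdir -p pics; ls; python3 - <<'E'
from cell import *
import cv2,numpy as np
s=observe();print(s)
for n in("top","scene"):
    c=read_camera(n);np.savez(f"{n}0.npz",**c);cv2.imwrite(f"pics/{n}0.png",c["img"][:,:,::-1]);print(n,c["fx"],c["cx"],c["cy"],c["R"],c["t"])
E
```

```text
pics
{'time': 0.0, 'qpos': array([ 9.70995064e-01,  3.42698673e-01,  1.52500914e+00, -2.56049205e-05,
        1.27538591e+00, -1.45976997e-01]), 'qvel': array([-0.00039222, -0.00090514, -0.00053719, -0.00114987,  0.00119144,
        0.001405  ]), 'joint_efforts': array([ 6.20807623e-04, -4.31233978e+01, -2.44224447e+01,  7.19093322e-02,
        5.58792707e-02, -1.26956065e-04]), 'tool_pos': array([0.22991048, 0.47153495, 0.22606019]), 'tool_rot': array([-3.14010399e+00, -1.94119660e-04,  2.68777572e+00]), 'contact_force': array([ 0.05379332, -0.41425502, -0.82990938]), 'torque': array([ 0.02538711, -0.02182466, -0.01141145]), 'grip_force': 0.0, 'opening': 0.09193202937531417}
top 472.39397119399035 316.9899452094398 236.04424373051992 [[-0.00701219 -0.99993195  0.00932284]
 [-0.98136866  0.00509129 -0.19206672]
 [ 0.19200619 -0.01049595 -0.98133759]] [0.00467633 0.53912466 0.79595454]
scene 533.9655974881806 325.51124635620016 242.23544662368968 [[ 7.07979443e-01  7.06232794e-01 -5.91299031e-04]
 [ 4.29784867e-01 -4.31511876e-01 -7.93147192e-01]
 [-5.60401710e-01  5.61277776e-01 -6.09029705e-01]] [-0.39555257 -0.22135669  1.36807444]
```

View pics/top0.png

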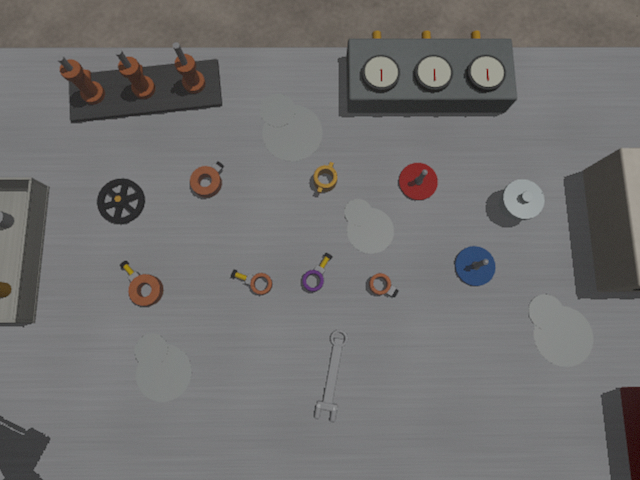

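View pics/scene0.png

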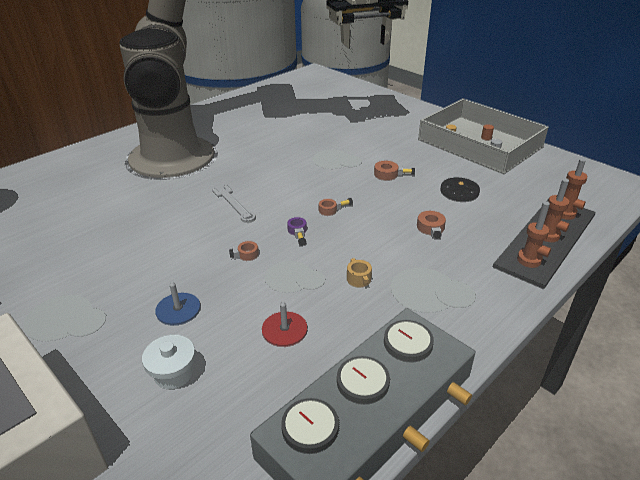

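The top view shows large_in at (205,181), large_out (145,290), small_out (261,284), purple decoy (313,280), small_in (381,284), the red foot at (418,181) and the blue foot at (475,266). The scene view agrees.

```bash
cat > h.py <<'E'
import numpy as np,cv2
def pts(c,R,t,px,h=None):
    u,v=px[:,0].astype(float),px[:,1].astype(float)
    d=np.stack([(u-c["cx"])/c["fx"],(v-c["cy"])/c["fy"],np.ones_like(u)],1)
    C=-R.T@t
    D=d@R
    s=(h-C[2])/D[:,2] if h is not None else c["range_z"][px[:,1],px[:,0]]
    return C+D*s[:,None]
def mask(img,lo,hi):
    m=cv2.inRange(cv2.cvtColor(img,cv2.COLOR_RGB2HSV),lo,hi); return m
E
python3 - <<'E'
from h import *
Z={"top":dict(np.load("top0.npz")),"scene":dict(np.load("scene0.npz"))}
ob={"large_in":((205,181),(432,222),.024),"large_out":((145,290),(387,170),.024),"small_out":((261,284),(328,207),.02),"small_in":((381,284),(247,250),.02)}
c=Z["top"]
print("cam",-c["R"].T@c["t"])
def blob(c,m,p,r=28):
    w=np.zeros_like(m);cv2.circle(w,p,r,255,-1);return cv2.bitwise_and(m,w)
for cam in("top","scene"):
  c=Z[cam];img=c["img"]
  for k,(pt,ps,h) in ob.items():
    p=pt if cam=="top" else ps
    m=blob(c,mask(img,(3,90,50),(12,255,255)),p)
    px=cv2.findNonZero(m)[:,0]
    P=pts(c,c["R"],c["t"],px)
    top=P[abs(P[:,2]-h)<.004]
    Q=pts(c,c["R"],c["t"],px[abs(P[:,2]-h)<.004],h)
    (x,y),r=cv2.minEnclosingCircle(Q[:,:2].astype(np.float32))
    kb=cv2.findNonZero(blob(c,cv2.inRange(img,(0,0,0),(45,45,45)),p,34))
    kk=None
    if kb is not None:
        K=pts(c,c["R"],c["t"],kb[:,0]);K=K[(K[:,2]>.006)]
        if len(K):kk=K.mean(0)
    print(cam,k,len(px),len(top),"ztop",np.median(top[:,2]).round(4),"c",round(x,4),round(y,4),"r",round(r,4),"R",round(np.hypot(x,y),3),"knob",kk, None if kk is None else (np.hypot(*(kk[:2]-[x,y])).round(4),np.arctan2(kk[1]-y,kk[0]-x).round(3)))
  for k,pt,ps,ms in(("red",(418,181),(284,328),[((0,150,60),(2,255,255)),((174,150,60),(180,255,255))]),("blue",(475,266),(178,308),[((100,130,50),(125,255,255))])):
    m=sum(mask(img,*a) for a in ms);m=blob(c,m,pt if cam=="top" else ps)
    px=cv2.findNonZero(m)[:,0];Q=pts(c,c["R"],c["t"],px,.006)
    (x,y),r=cv2.minEnclosingCircle(Q[:,:2].astype(np.float32))
    # tip
    b=blob(c,np.full(m.shape,255,np.uint8),pt if cam=="top" else ps,34);P=pts(c,c["R"],c["t"],cv2.findNonZero(b)[:,0])
    T=P[(P[:,2]>.03)&(P[:,2]<.07)&(np.hypot(P[:,0]-x,P[:,1]-y)<.03)]
    print(cam,k,len(px),"c",round(x,4),round(y,4),"r",round(r,4),"tip",T.mean(0).round(4),T[:,2].max())
E
```

```text
cam [0.37628465 0.01028547 0.88460442]
top large_in 579 526 ztop 0.0236 c 0.6538 0.2135 r 0.0287 R 0.688 knob [0.68810703 0.18781694 0.01765127] (np.float64(0.0428), np.float64(-0.643))
top large_out 726 593 ztop 0.0234 c 0.4474 0.3151 r 0.0288 R 0.547 knob [0.49322679 0.35964009 0.01660247] (np.float64(0.0639), np.float64(0.771))
top small_out 204 181 ztop 0.0194 c 0.4577 0.1049 r 0.0195 R 0.47 knob [0.47669968 0.15669027 0.01549138] (np.float64(0.0552), np.float64(1.219))
top small_in 200 187 ztop 0.0195 c 0.4561 -0.1129 r 0.0196 R 0.47 knob [ 0.43674097 -0.13955829  0.01634562] (np.float64(0.0329), np.float64(-2.2))
top red 931 c 0.6563 -0.196 r 0.0372 tip [ 0.6543 -0.1939  0.0502] 0.06307826701988661
top blue 1008 c 0.4907 -0.2952 r 0.0371 tip [ 0.4888 -0.2924  0.0511] 0.06359185729639072
scene large_in 422 268 ztop 0.0224 c 0.6568 0.2119 r 0.0289 R 0.69 knob [0.59609759 0.3395095  0.00685354] (np.float64(0.1413), np.float64(2.015))
scene large_out 334 174 ztop 0.022 c 0.4531 0.3121 r 0.03 R 0.55 knob [0.49890125 0.35783003 0.0149381 ] (np.float64(0.0647), np.float64(0.784))
scene small_out 188 81 ztop 0.018 c 0.4606 0.1016 r 0.0215 R 0.472 knob [0.47787619 0.15926056 0.01512291] (np.float64(0.0602), np.float64(1.279))
scene small_in 218 114 ztop 0.0182 c 0.4593 -0.1154 r 0.0208 R 0.474 knob [ 0.44561397 -0.14433887  0.01477681] (np.float64(0.032), np.float64(-2.013))
scene red 421 c 0.6575 -0.1963 r 0.0373 tip [ 0.6588 -0.1974  0.0479] 0.06243908499417472
scene blue 90 c 0.4916 -0.2957 r 0.0374 tip [ 0.493  -0.2959  0.0478] 0.06139321663873365
```

```bash
cat > go.py <<'E'
from cell import *
import numpy as np,sys
# usage: x y zgrasp yaw -> shift in tool axes and twist
x,y,z,yaw=map(float,sys.argv[1:5])
s=observe();r=s["tool_rot"];p=s["tool_pos"];a=r[2]
R=np.array([[np.cos(a),np.sin(a),0],[np.sin(a),-np.cos(a),0],[0,0,-1]])
d=R.T@(np.array([x,y,z-grasp_offset])-p)
tw=-(yaw-a); tw=(tw+np.pi)%(2*np.pi)-np.pi
print("t",s["time"],"off",grasp_offset,"pos",p.round(4),"rot",r.round(3),"q6",s["qpos"][5].round(2),"F",s["contact_force"].round(1),"open",s["opening"],"| shift",d.round(4),"twist",round(tw,3), "rows by turn",abs(tw)/.186)
E
python3 go.py .4474 .3151 .10 .771;  python3 go.py .4474 .3151 .013 .771
```

```text
t 0.1 off 0.0188 pos [0.2299 0.4716 0.2261] rot [-3.14  -0.     2.688] q6 -0.15 F [ 0.2 -0.6  0.4] open 0.09172483063943765 | shift [-0.264  -0.0453  0.1449] twist 1.917 rows by turn 10.305366290326994
t 0.1 off 0.0188 pos [0.2299 0.4716 0.2261] rot [-3.14  -0.     2.688] q6 -0.15 F [ 0.2 -0.6  0.4] open 0.09172483063943765 | shift [-0.264  -0.0453  0.2319] twist 1.917 rows by turn 10.305366290326994
```

Call:
step_arm --pt "-1 -0.264 -0.045 0.13 1.917" --pt "-1 -0.264 -0.045 0.13 1.917" --pt "-1 -0.264 -0.045 0.13 1.917" --pt "-1 -0.264 -0.045 0.13 1.917" --pt "-1 -0.264 -0.045 0.13 1.917" --pt "-1 -0.264 -0.045 0.13 1.917" --pt "-1 -0.264 -0.045 0.13 1.917" --pt "-1 -0.264 -0.045 0.13 1.917" --pt "-1 -0.264 -0.045 0.13 1.917" --pt "-1 -0.264 -0.045 0.13 1.917" --pt "-1 -0.264 -0.045 0.13 1.917" --pt "-1 -0.264 -0.045 0.13 1.917" --pt "-1 -0.264 -0.045 0.13 1.917" --grip_force 35

```text
time: 1.72
tool_pos: [0.4476, 0.3157, 0.0966]
tool_rot: [-3.141, 0.0, 0.772]
contact_force: [1.0, 0.0, -0.4]
opening: 0.0917
grip_force: 0.0
```

```bash
python3 go.py .4474 .3151 .0218 .771; python3 - <<'E'
from cell import *
import cv2
c=read_camera("wrist");cv2.imwrite("pics/w1.png",c["img"][:,:,::-1]);print(c["T_tool_cam"])
E
```

```text
t 1.725 off 0.0188 pos [0.4476 0.3157 0.0966] rot [-3.141  0.     0.772] q6 1.27 F [ 1.   0.  -0.4] open 0.09170671086785703 | shift [-0.0005  0.0003  0.0936] twist 0.001 rows by turn 0.003982962916660132
[[ 5.42958904e-04 -9.60620335e-01 -2.77863775e-01  7.66143332e-02]
 [ 9.99999755e-01  3.98618230e-04  5.75958464e-04 -1.10901454e-03]
 [-4.42515846e-04 -2.77864020e-01  9.60620316e-01 -1.58700616e-01]
 [ 0.00000000e+00  0.00000000e+00  0.00000000e+00  1.00000000e+00]]
```

View pics/w1.png

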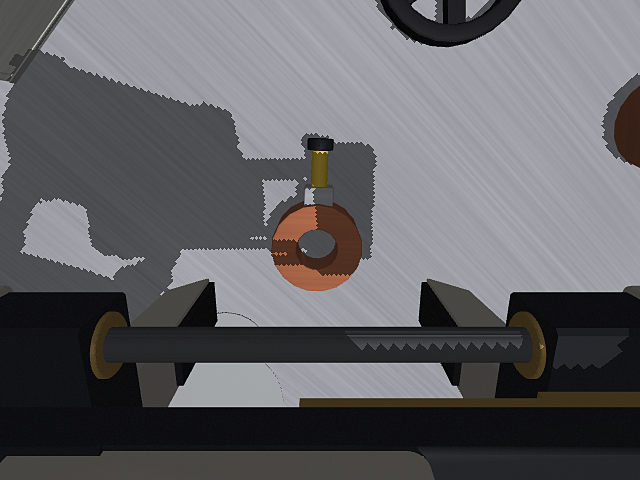

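The wrist view has the ring centred at (317,248) with the plunger straight up, so the gripper is aligned. Next I descend, grip and lift.

Call:
step_arm --pt "-1 0 0 0.04 0" --pt "-1 0 0 0.075 0" --pt "-1 0 0 0.09 0" --pt "-1 0 0 0.094 0" --pt "-1 0 0 0.094 0" --pt "1 0 0 0.094 0" --pt "1 0 0 0.094 0" --pt "1 0 0 0.094 0" --pt "1 0 0 0.094 0" --pt "1 0 0 0.094 0" --pt "1 0 0 0.094 0" --pt "1 0 0 0.094 0" --pt "1 0 0 0.094 0" --grip_force 35

```text
time: 3.4
tool_pos: [0.4477, 0.3158, 0.003]
tool_rot: [-3.142, -0.0, 0.771]
contact_force: [-1.3, 1.2, 5.9]
opening: 0.0576
grip_force: 35.0
```

```bash
python3 go.py .656 -.1955 .1218 .771
```

```text
t 3.4 off 0.0188 pos [0.4477 0.3158 0.003 ] rot [-3.142 -0.     0.771] q6 1.27 F [-1.3  1.2  5.9] open 0.05761487807107017 | shift [-0.2069  0.5119 -0.1   ] twist -0.0 rows by turn 0.0010932287558921654
```

Call:
step_arm --pt "1 0 0 -0.03 0" --pt "1 0 0 -0.07 0" --pt "1 0 0 -0.1 0" --pt "1 -0.015 0.037 -0.1 0" --pt "1 -0.037 0.09 -0.1 0" --pt "1 -0.057 0.14 -0.1 0" --pt "1 -0.077 0.19 -0.1 0" --pt "1 -0.097 0.24 -0.1 0" --pt "1 -0.117 0.29 -0.1 0" --pt "1 -0.137 0.34 -0.1 0" --pt "1 -0.157 0.39 -0.1 0" --pt "1 -0.177 0.44 -0.1 0" --pt "1 -0.196 0.485 -0.1 0" --pt "1 -0.207 0.512 -0.1 0" --pt "1 -0.207 0.512 -0.1 0" --pt "1 -0.207 0.512 -0.1 0"

```text
time: 5.4
tool_pos: [0.655, -0.195, 0.1014]
tool_rot: [-3.139, 0.001, 0.771]
contact_force: [0.2, 0.6, -4.0]
opening: 0.0578
grip_force: 35.0
```

```bash
python3 go.py .656 -.1955 .0278 .771; python3 - <<'E'
from cell import *
import cv2
c=read_camera("wrist");s=read_camera("scene");cv2.imwrite("pics/w2.png",np.hstack([cv2.resize(c["img"],(400,300)),cv2.resize(s["img"][180:420,150:470],(400,300))])[:,:,::-1]) if 0 else None
import numpy as np
cv2.imwrite("pics/w2.png",np.hstack([cv2.resize(c["img"],(400,300)),cv2.resize(s["img"][180:420,150:470],(400,300))])[:,:,::-1])
E
```

```text
t 5.4 off 0.0188 pos [ 0.655  -0.195   0.1014] rot [-3.139e+00  1.000e-03  7.710e-01] q6 0.4 F [ 0.2  0.6 -4. ] open 0.057842137930591855 | shift [0.0004 0.001  0.0924] twist -0.0 rows by turn 0.0013447541515959078
```

View pics/w2.png

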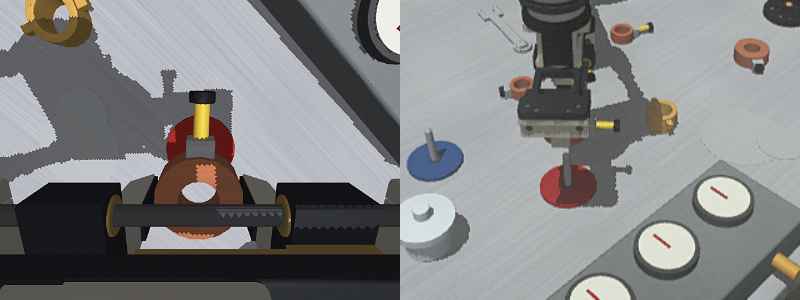

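Call:
step_arm --pt "1 0 0 0.02 0" --pt "1 0 0 0.04 0" --pt "1 0 0 0.055 0" --pt "1 0 0 0.07 0" --pt "1 0 0 0.083 0" --pt "1 0 0 0.09 0" --pt "1 0 0 0.092 0" --pt "1 0 0 0.092 0" --pt "1 0 0 0.092 0"

```text
time: 6.62
tool_pos: [0.6563, -0.196, 0.0113]
tool_rot: [3.141, -0.001, 0.771]
contact_force: [-0.1, -0.6, -4.3]
opening: 0.0582
grip_force: 35.0
```

Call:
step_arm --pt "1 0 0 0.001 0" --pt "1 0 0 0.002 0" --pt "1 0 0 0.002 0" --pt "-1 0 0 0.002 0" --pt "-1 0 0 0.002 0" --pt "-1 0 0 0.002 0" --pt "-1 0 0 0.002 0" --pt "-1 0 0 0.002 0" --pt "-1 0 0 -0.03 0" --pt "-1 0 0 -0.08 0" --pt "-1 0 0 -0.11 0" --pt "-1 0 0 -0.11 0"

```text
time: 8.12
tool_pos: [0.6575, -0.1964, 0.124]
tool_rot: [3.136, -0.003, 0.771]
contact_force: [-0.5, -0.1, -0.6]
opening: 0.092
grip_force: 0.0
```

```bash
python3 go.py .4577 .1049 .1188 1.219;python3 go.py .4577 .1049 .0218 1.219
```

```text
t 8.125 off 0.0188 pos [ 0.6575 -0.1964  0.124 ] rot [ 3.136e+00 -3.000e-03  7.710e-01] q6 0.4 F [-0.5 -0.1 -0.6] open 0.09201268072935936 | shift [ 0.0666 -0.3553  0.024 ] twist -0.448 rows by turn 2.409487652746934
t 8.125 off 0.0188 pos [ 0.6575 -0.1964  0.124 ] rot [ 3.136e+00 -3.000e-03  7.710e-01] q6 0.4 F [-0.5 -0.1 -0.6] open 0.09201268072935936 | shift [ 0.0666 -0.3553  0.121 ] twist -0.448 rows by turn 2.409487652746934
```

Call:
step_arm --pt "-1 0.008 -0.045 0.0 -0.1" --pt "-1 0.018 -0.1 0.0 -0.25" --pt "-1 0.028 -0.155 0.0 -0.35" --pt "-1 0.038 -0.21 0.0 -0.448" --pt "-1 0.05 -0.27 0.01 -0.448" --pt "-1 0.06 -0.32 0.02 -0.448" --pt "-1 0.0666 -0.3553 0.03 -0.448" --pt "-1 0.0666 -0.3553 0.03 -0.448" --pt "-1 0.0666 -0.3553 0.03 -0.448" --pt "-1 0.0666 -0.3553 0.03 -0.448"

```text
time: 9.38
tool_pos: [0.4569, 0.1047, 0.0907]
tool_rot: [3.141, -0.0, 1.218]
contact_force: [0.1, -0.4, -0.3]
opening: 0.0918
grip_force: 0.0
```

```bash
python3 go.py .4577 .1049 .0218 1.219; python3 - <<'E'
from cell import *
import cv2,numpy as np
c=read_camera("wrist");s=read_camera("top");cv2.imwrite("pics/w3.png",np.hstack([cv2.resize(c["img"],(400,300)),cv2.resize(s["img"][120:300,360:600],(400,300))])[:,:,::-1])
E
```

```text
t 9.375 off 0.0188 pos [0.4569 0.1047 0.0907] rot [ 3.141 -0.     1.218] q6 0.41 F [ 0.1 -0.4 -0.3] open 0.09175666756170155 | shift [0.0005 0.0007 0.0877] twist -0.001 rows by turn 0.007882330911993422
```

View pics/w3.png

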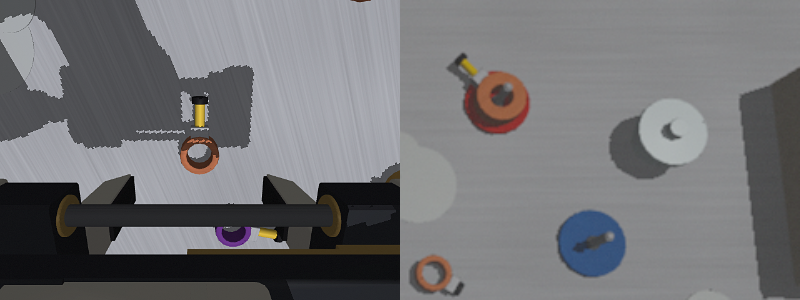

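large_out sits on the red peg with the peg through its hole. The wrist view has small_out centred at (199,155) with the purple decoy clear of the fingers.

Call:
step_arm --pt "-1 0 0 0.04 0" --pt "-1 0 0 0.07 0" --pt "-1 0 0 0.083 0" --pt "-1 0 0 0.088 0" --pt "-1 0 0 0.088 0" --pt "1 0 0 0.088 0" --pt "1 0 0 0.088 0" --pt "1 0 0 0.088 0" --pt "1 0 0 0.088 0" --pt "1 0 0 0.088 0" --pt "1 0 0 0.088 0" --pt "1 0 0 0.088 0" --pt "1 0 0 0.088 0" --pt "1 0 0 0.088 0" --pt "1 0 0 0.088 0"

```text
time: 11.35
tool_pos: [0.4563, 0.1055, 0.0027]
tool_rot: [3.141, -0.0, 1.219]
contact_force: [0.8, 0.4, 0.0]
opening: 0.0392
grip_force: 35.0
```

```bash
python3 go.py .656 -.1955 .1218 1.219
```

```text
t 11.35 off 0.0188 pos [0.4563 0.1055 0.0027] rot [ 3.141 -0.     1.219] q6 0.42 F [0.8 0.4 0. ] open 0.03923352620805984 | shift [-0.2137  0.2912 -0.1003] twist -0.0 rows by turn 0.0014005928592010662
```

Call:
step_arm --pt "1 0 0 -0.03 0" --pt "1 0 0 -0.07 0" --pt "1 0 0 -0.1 0" --pt "1 -0.02 0.025 -0.1 0" --pt "1 -0.045 0.06 -0.1 0" --pt "1 -0.075 0.1 -0.1 0" --pt "1 -0.105 0.14 -0.1 0" --pt "1 -0.135 0.18 -0.1 0" --pt "1 -0.165 0.225 -0.1 0" --pt "1 -0.193 0.263 -0.1 0" --pt "1 -0.208 0.283 -0.1 0" --pt "1 -0.2137 0.291 -0.1 0" --pt "1 -0.2137 0.291 -0.1 0" --pt "1 -0.2137 0.291 -0.1 0"

```text
time: 13.1
tool_pos: [0.6551, -0.1941, 0.1026]
tool_rot: [-3.14, -0.0, 1.22]
contact_force: [0.6, 0.0, -2.0]
opening: 0.0393
grip_force: 35.0
```

```bash
python3 go.py .656 -.1955 .0518 1.219
```

```text
t 13.1 off 0.0188 pos [ 0.6551 -0.1941  0.1026] rot [-3.14 -0.    1.22] q6 -0.05 F [ 0.6  0.  -2. ] open 0.039255510940546655 | shift [-0.001   0.0014  0.0696] twist 0.001 rows by turn 0.004393572617254476
```

Call:
step_arm --pt "1 0 0.001 0.02 0" --pt "1 0 0.001 0.035 0" --pt "1 0 0.001 0.05 0" --pt "1 0 0.001 0.062 0" --pt "1 0 0.001 0.067 0" --pt "1 0 0.001 0.068 0" --pt "1 0 0.001 0.068 0" --pt "1 0 0.001 0.068 0"

```text
time: 14.1
tool_pos: [0.6569, -0.1959, 0.0353]
tool_rot: [3.141, -0.0, 1.219]
contact_force: [-0.2, -0.2, -2.6]
opening: 0.0395
grip_force: 35.0
```

Call:
step_arm --pt "1 0 0 0.001 0" --pt "1 0 0 0.002 0" --pt "1 0 0 0.002 0" --pt "-1 0 0 0.002 0" --pt "-1 0 0 0.002 0" --pt "-1 0 0 0.002 0" --pt "-1 0 0 0.002 0" --pt "-1 0 0 0.002 0" --pt "-1 0 0 -0.03 0" --pt "-1 0 0 -0.075 0" --pt "-1 0 0 -0.085 0" --pt "-1 0 0 -0.085 0"

```text
time: 15.6
tool_pos: [0.6567, -0.1958, 0.1202]
tool_rot: [3.14, -0.0, 1.219]
contact_force: [-0.4, -0.4, -0.5]
opening: 0.0918
grip_force: 0.0
```

```bash
python3 go.py .6538 .2135 .1088 2.5
```

```text
t 15.6 off 0.0188 pos [ 0.6567 -0.1958  0.1202] rot [ 3.14  -0.     1.219] q6 -0.05 F [-0.4 -0.4 -0.5] open 0.09177529352924313 | shift [ 0.3832 -0.1439  0.0302] twist -1.281 rows by turn 6.888018559951462
```

Call:
step_arm --pt "-1 0.04 -0.015 0.0 -0.16" --pt "-1 0.09 -0.034 0.0 -0.33" --pt "-1 0.14 -0.053 0.0 -0.5" --pt "-1 0.19 -0.071 0.0 -0.67" --pt "-1 0.24 -0.09 0.0 -0.84" --pt "-1 0.29 -0.109 0.0 -1.0" --pt "-1 0.34 -0.128 0.01 -1.15" --pt "-1 0.37 -0.139 0.02 -1.25" --pt "-1 0.383 -0.144 0.03 -1.281" --pt "-1 0.383 -0.144 0.03 -1.281" --pt "-1 0.383 -0.144 0.03 -1.281" --pt "-1 0.383 -0.144 0.03 -1.281"

```text
time: 17.1
tool_pos: [0.654, 0.2119, 0.0903]
tool_rot: [3.141, 0.001, 2.497]
contact_force: [0.2, 0.2, -0.2]
opening: 0.0918
grip_force: 0.0
```

```bash
python3 go.py .6538 .2135 .0218 2.5; python3 - <<'E'
from cell import *
import cv2,numpy as np
c=read_camera("wrist");s=read_camera("scene");cv2.imwrite("pics/w4.png",np.hstack([cv2.resize(c["img"],(400,300)),cv2.resize(s["img"][240:390,200:400],(400,300))])[:,:,::-1])
E
```

```text
t 17.1 off 0.0188 pos [0.654  0.2119 0.0903] rot [3.141e+00 1.000e-03 2.497e+00] q6 -0.72 F [ 0.2  0.2 -0.2] open 0.09175829633828395 | shift [0.0012 0.0012 0.0873] twist -0.003 rows by turn 0.014371876789647934
```

View pics/w4.png

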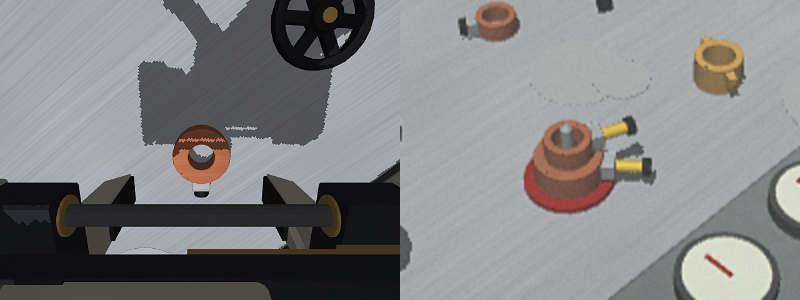

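The red stack is right: small_out is flat on large_out. large_in is centred at (201,155) with the handwheel clear.

Call:
step_arm --pt "-1 0 0 0.04 0" --pt "-1 0 0 0.07 0" --pt "-1 0 0 0.083 0" --pt "-1 0 0 0.0873 0" --pt "-1 0 0 0.0873 0" --pt "1 0 0 0.0873 0" --pt "1 0 0 0.0873 0" --pt "1 0 0 0.0873 0" --pt "1 0 0 0.0873 0" --pt "1 0 0 0.0873 0" --pt "1 0 0 0.0873 0" --pt "1 0 0 0.0873 0" --pt "1 0 0 0.0873 0"

```text
time: 18.82
tool_pos: [0.6538, 0.2136, 0.0028]
tool_rot: [3.141, 0.0, 2.5]
contact_force: [1.9, 2.1, 2.0]
opening: 0.0581
grip_force: 35.0
```

```bash
python3 go.py .491 -.2945 .1218 2.5
```

```text
t 18.825 off 0.0188 pos [0.6538 0.2136 0.0028] rot [3.141 0.    2.5  ] q6 -0.72 F [1.9 2.1 2. ] open 0.05808228538294326 | shift [-0.1738 -0.5045 -0.1002] twist -0.0 rows by turn 0.0008995316603129907
```

Call:
step_arm --pt "1 0 0 -0.03 0" --pt "1 0 0 -0.07 0" --pt "1 0 0 -0.1 0" --pt "1 -0.012 -0.035 -0.1 0" --pt "1 -0.03 -0.087 -0.1 0" --pt "1 -0.048 -0.139 -0.1 0" --pt "1 -0.066 -0.191 -0.1 0" --pt "1 -0.084 -0.243 -0.1 0" --pt "1 -0.102 -0.295 -0.1 0" --pt "1 -0.12 -0.347 -0.1 0" --pt "1 -0.138 -0.4 -0.1 0" --pt "1 -0.155 -0.45 -0.1 0" --pt "1 -0.168 -0.488 -0.1 0" --pt "1 -0.174 -0.5045 -0.1 0" --pt "1 -0.174 -0.5045 -0.1 0" --pt "1 -0.174 -0.5045 -0.1 0" --pt "1 -0.174 -0.5045 -0.1 0"

```text
time: 20.95
tool_pos: [0.4912, -0.2935, 0.1023]
tool_rot: [3.141, -0.001, 2.502]
contact_force: [0.2, 0.4, -2.8]
opening: 0.0577
grip_force: 35.0
```

```bash
python3 go.py .491 -.2945 .0278 2.5
```

```text
t 20.95 off 0.0188 pos [ 0.4912 -0.2935  0.1023] rot [ 3.141e+00 -1.000e-03  2.502e+00] q6 -1.6 F [ 0.2  0.4 -2.8] open 0.05774393337032936 | shift [-0.0004 -0.0009  0.0933] twist 0.002 rows by turn 0.008225066046725134
```

Call:
step_arm --pt "1 0 0 0.02 0" --pt "1 0 0 0.04 0" --pt "1 0 0 0.055 0" --pt "1 0 0 0.07 0" --pt "1 0 0 0.083 0" --pt "1 0 0 0.09 0" --pt "1 0 0 0.092 0" --pt "1 0 0 0.092 0" --pt "1 0 0 0.092 0"

```text
time: 22.08
tool_pos: [0.4911, -0.2951, 0.0109]
tool_rot: [3.142, 0.001, 2.5]
contact_force: [0.1, -0.3, -2.4]
opening: 0.0582
grip_force: 35.0
```

Call:
step_arm --pt "1 0 0 0.001 0" --pt "1 0 0 0.002 0" --pt "1 0 0 0.002 0" --pt "-1 0 0 0.002 0" --pt "-1 0 0 0.002 0" --pt "-1 0 0 0.002 0" --pt "-1 0 0 0.002 0" --pt "-1 0 0 0.002 0" --pt "-1 0 0 -0.03 0" --pt "-1 0 0 -0.08 0" --pt "-1 0 0 -0.11 0" --pt "-1 0 0 -0.11 0"

```text
time: 23.58
tool_pos: [0.4921, -0.2958, 0.123]
tool_rot: [-3.142, 0.006, 2.5]
contact_force: [0.6, -0.3, 0.7]
opening: 0.0917
grip_force: 0.0
```

```bash
python3 go.py .4561 -.1129 .1088 .98
```

```text
t 23.575 off 0.0188 pos [ 0.4921 -0.2958  0.123 ] rot [-3.142  0.006  2.5  ] q6 -1.6 F [ 0.6 -0.3  0.7] open 0.09172145132656445 | shift [0.1383 0.125  0.033 ] twist 1.52 rows by turn 8.171258582969685
```

Call:
step_arm --pt "-1 0.02 0.02 0.0 0.17" --pt "-1 0.045 0.042 0.0 0.35" --pt "-1 0.07 0.065 0.0 0.53" --pt "-1 0.1 0.09 0.0 0.71" --pt "-1 0.125 0.113 0.0 0.89" --pt "-1 0.138 0.125 0.01 1.07" --pt "-1 0.138 0.125 0.02 1.25" --pt "-1 0.138 0.125 0.03 1.42" --pt "-1 0.138 0.125 0.03 1.52" --pt "-1 0.138 0.125 0.03 1.52" --pt "-1 0.138 0.125 0.03 1.52"

```text
time: 24.95
tool_pos: [0.4548, -0.1121, 0.0899]
tool_rot: [-3.141, 0.0, 0.982]
contact_force: [0.0, -0.6, 0.1]
opening: 0.0917
grip_force: 0.0
```

```bash
python3 go.py .4561 -.1129 .0218 .98; python3 - <<'E'
from cell import *
import cv2,numpy as np
c=read_camera("wrist");s=read_camera("top");cv2.imwrite("pics/w5.png",np.hstack([cv2.resize(c["img"],(400,300)),cv2.resize(s["img"][120:300,360:600],(400,300))])[:,:,::-1])
E
```

```text
t 24.95 off 0.0188 pos [ 0.4548 -0.1121  0.0899] rot [-3.141  0.     0.982] q6 0.18 F [ 0.  -0.6  0.1] open 0.091686266377459 | shift [0.     0.0016 0.0869] twist 0.002 rows by turn 0.009405957659447526
```

View pics/w5.png

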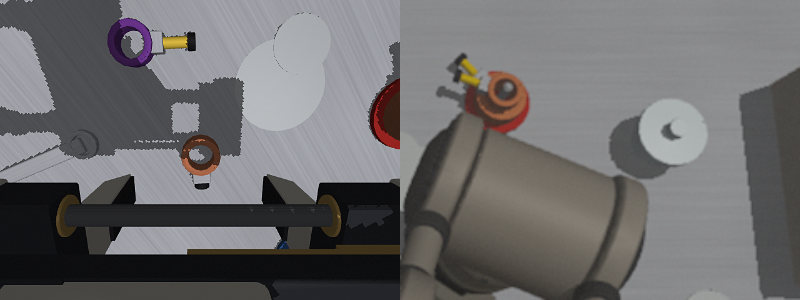

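small_in is centred at (201,155), with its knob at (202,183) along tool −x, and nothing lies under the fingers.

Call:
step_arm --pt "-1 0 0.001 0.04 0" --pt "-1 0 0.001 0.07 0" --pt "-1 0 0.001 0.083 0" --pt "-1 0 0.001 0.087 0" --pt "-1 0 0.001 0.087 0" --pt "1 0 0.001 0.087 0" --pt "1 0 0.001 0.087 0" --pt "1 0 0.001 0.087 0" --pt "1 0 0.001 0.087 0" --pt "1 0 0.001 0.087 0" --pt "1 0 0.001 0.087 0" --pt "1 0 0.001 0.087 0" --pt "1 0 0.001 0.087 0" --pt "1 0 0.001 0.087 0" --pt "1 0 0.001 0.087 0"

```text
time: 26.92
tool_pos: [0.456, -0.1127, 0.0034]
tool_rot: [3.141, -0.0, 0.98]
contact_force: [0.0, -1.0, 0.5]
opening: 0.0393
grip_force: 35.0
```

```bash
python3 go.py .491 -.2945 .1218 .98
```

```text
t 26.925 off 0.0188 pos [ 0.456  -0.1127  0.0034] rot [ 3.141 -0.     0.98 ] q6 0.19 F [ 0.  -1.   0.5] open 0.039250595548209935 | shift [-0.1314  0.1303 -0.0996] twist -0.0 rows by turn 0.0012608305713481982
```

Call:
step_arm --pt "1 0 0 -0.03 0" --pt "1 0 0 -0.07 0" --pt "1 0 0 -0.1 0" --pt "1 -0.02 0.02 -0.1 0" --pt "1 -0.045 0.045 -0.1 0" --pt "1 -0.075 0.075 -0.1 0" --pt "1 -0.105 0.104 -0.1 0" --pt "1 -0.124 0.123 -0.1 0" --pt "1 -0.1314 0.1303 -0.1 0" --pt "1 -0.1314 0.1303 -0.1 0" --pt "1 -0.1314 0.1303 -0.1 0" --pt "1 -0.1314 0.1303 -0.1 0"

```text
time: 28.42
tool_pos: [0.4909, -0.2934, 0.1035]
tool_rot: [-3.141, -0.0, 0.981]
contact_force: [0.2, -0.3, -2.2]
opening: 0.0394
grip_force: 35.0
```

```bash
python3 go.py .491 -.2945 .0518 .98
```

```text
t 28.425 off 0.0188 pos [ 0.4909 -0.2934  0.1035] rot [-3.141 -0.     0.981] q6 -0.08 F [ 0.2 -0.3 -2.2] open 0.039353500926052616 | shift [-0.0009  0.0007  0.0705] twist 0.001 rows by turn 0.00501720657227863
```

Call:
step_arm --pt "1 0 0 0.02 0" --pt "1 0 0 0.035 0" --pt "1 0 0 0.05 0" --pt "1 0 0 0.062 0" --pt "1 0 0 0.067 0" --pt "1 0 0 0.068 0" --pt "1 0 0 0.069 0" --pt "1 0 0 0.069 0"

```text
time: 29.42
tool_pos: [0.4911, -0.2946, 0.0348]
tool_rot: [3.141, -0.0, 0.98]
contact_force: [0.3, -0.1, -0.7]
opening: 0.0385
grip_force: 35.0
```

Call:
step_arm --pt "1 0 0 0.001 0" --pt "1 0 0 0.0015 0" --pt "1 0 0 0.0015 0" --pt "-1 0 0 0.0015 0" --pt "-1 0 0 0.0015 0" --pt "-1 0 0 0.0015 0" --pt "-1 0 0 0.0015 0" --pt "-1 0 0 0.0015 0" --pt "-1 0 0 -0.03 0" --pt "-1 0 0 -0.08 0" --pt "-1 0 0 -0.12 0" --pt "-1 0.05 -0.05 -0.12 0" --pt "-1 0.1 -0.1 -0.12 0" --pt "-1 0.15 -0.15 -0.12 0" --pt "-1 0.2 -0.2 -0.12 0" --pt "-1 0.2 -0.2 -0.12 0" --pt "-1 0.2 -0.2 -0.12 0"

```text
time: 31.55
tool_pos: [0.4357, -0.0151, 0.1547]
tool_rot: [-3.142, -0.0, 0.983]
contact_force: [0.2, -0.3, -0.3]
opening: 0.092
grip_force: 0.0
```

```bash
python3 - <<'E'
from cell import *
import cv2,numpy as np
c=read_camera("top");s=read_camera("scene");cv2.imwrite("pics/end.png",np.hstack([cv2.resize(c["img"][120:300,360:600],(400,300)),cv2.resize(s["img"][210:390,120:360],(400,300))])[:,:,::-1])
E
```

```text
(no output)
```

View pics/end.png

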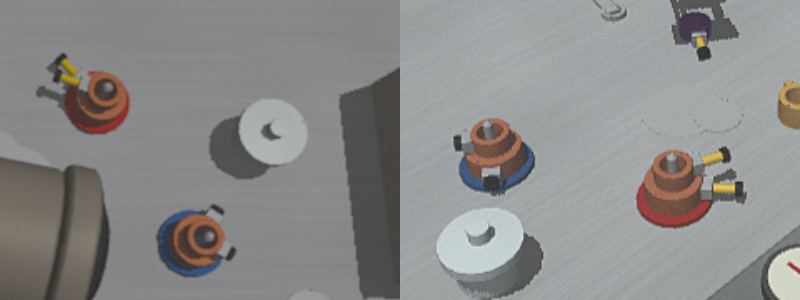

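Both stacks are flat and correct, with the pulled-out pair on red and the pushed-in pair on blue, and the arm is clear.

```bash
python3 -c "from cell import *;print(hand_in())"
```

```text
the job is handed in; nothing more can be done
None
```

I sorted all four valves and handed the job in at about 32 s: the pulled-out pair is on the red peg and the pushed-in pair on the blue peg, each with the large valve flat on the foot and the small one flat on top.

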